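# Turn up the under-slung lamp dimmer and start the slide scanner

### The job

On the microscope slide scanner, first swing the orange-tipped lamp dimmer under its front lip fully round to the bright end (the end with the biggest yellow dot, on the left as one faces the scanner's front). Then, with the lamp fully up, press the green start button fully in along its slope, hold it for about half a second and let it spring right out again. Do not press the red stop button, do not press the green one before the lamp is up, and leave the slide box, bottle and mug where they stand.

Things in the scene. Friction and masses are not known exactly. Their poses are not given: they have to be found in the camera images.
- scanner: White bench-top slide scanner, 300 deep x 380 wide x 230 mm high, fixed. Origin on the table under the middle of its front lip; x points into the machine (ahead and to the robot's right), y to the left as one faces its front, z up. The overhanging head spans x = 0 to 300 mm, z = 160 to 230 mm; under it is a recess to x = 60 mm, then the closed body. The lip's front face is the plane x = 0.
- dimmer (a joint): Angle (rad) of the lamp dimmer, a knob under the scanner's head turning about a vertical axis: 0 = dim end stop (arm 0.6 rad to the right of straight out), 0.6 = arm straight out to the scanner's -x, 1.2 = bright end stop (arm 0.6 rad to the left). It grows as the tip moves to the scanner's +y (clockwise from above). It needs about 1.5 N sideways at the tip and stays where it is left.
- dimmer_axis (a point): Point on the dimmer's vertical turning axis, at the height of the tip's centre (145 mm above the table), 20 mm behind the lip's face, at scanner y = 90 mm. The black round knob (54 mm across) is here, nearly all hidden under the head; a bar 14 mm wide and 12 mm high runs from it, at 136 to 148 mm height, to the tip.
- dimmer_tip (a point): Centre of the orange upright paddle at the end of the dimmer's arm, 100 mm from the axis and so always 60 to 80 mm in front of the lip. The paddle is 30 mm along the arm, 14 mm thick across it and 60 mm high (115 to 175 mm above the table). Site x axis points from the tip to the dimmer's axis.
- start_top (a point): Centre of the top face of the green start button: round cap 60 mm across, 12 mm proud of a black collar 76 mm across, on a grey sloping desk 90 mm wide. Site z is the face's outward normal, leaning 30 degrees from vertical to the scanner's -x. When out it is 74 mm above the table, 26 mm in front of the lip, at scanner y = -30 or -130 mm (the red one has the other place); it moves with the cap.
- start (a joint): How far the green button is pushed in (m): 0 = out, 0.008 = fully in. Spring: starts to move at 1.5 N, fully in at 5 N, springs out by itself.
- stop_top (a point): Centre of the top face of the red stop button, same form and slope as the green one, in the other place. Not to be pressed.
- stop (a joint): How far the red button is pushed in (m), 0 = out.
- slide_box: Bystander: blue closed slide box 100 x 170 x 35 mm lying on the scanner's top; origin at the centre of its underside.
- oil_bottle: Bystander: amber bottle 52 mm across, 110 mm high, standing on the table to the left of the scanner; origin at the centre of its underside.
- mug: Bystander: white mug 80 mm across, 95 mm high, standing on the table to the right of the scanner; origin at the centre of its underside.
There are look-alikes about, which are no part of the job. Leave any blue, pink or purple look-alike of the part that bears stop_top alone.

How it is judged (in metres and radians):
On the way, in this order (a step that is already met when the one before it is completed fails the run):
1. the lamp dimmer is at its bright end (1.1 rad or more of 1.2) (value of joint dimmer above 1.1 rad), for 0.2 s.
2. the green button is fully in (6.8 mm or more of 8) with the dimmer at its bright end (value of joint start above 0.0068 m and value of joint dimmer above 1.1 rad), for 0.2 s.
At the end, for the whole second after the job is handed in: The dimmer stands at its bright end (1.1 rad or more of 1.2), both buttons are fully out again (within 1 mm), and the slide box, bottle and mug are within 25 mm of where they started (value of joint dimmer above 1.1 rad and value of joint each of start, stop below 0.001 m and distance of each of slide_box, oil_bottle, mug from where it was at the start of the episode below 0.025 m); the robot touches nothing.
It fails at once if the red stop button is pushed in by more than 3 mm (value of joint stop above 0.003 m).
It fails at once if the green button is pushed in by more than 4 mm while the dimmer is below 1.0 rad (value of joint start above 0.004 m and value of joint dimmer below 1 rad).
It fails at once if the slide box, bottle or mug is moved by more than 25 mm (distance of any of slide_box, oil_bottle, mug from where it was at the start of the episode above 0.025 m).
It also fails if it takes over 45 s, if anything falls off the work surface, if the arm or the gripper's body presses on something with over 40 N, if the wrist force passes 120 N, or if a joint passes its speed limit or range.

### The arm

A 7-joint arm with a two-finger parallel gripper is mounted at the origin on the work surface. World frame = base frame: x ahead of the robot, y to its left, z up, the work surface at z = 0. Lengths are in m, angles in degrees, forces in N, time in s.
With the tool pointing down it reaches from about 0.4 to 0.85 m from the base axis. Payload 10.4 kg.
Tool frame: the origin (TCP) lies midway between the tips of the shut fingers; the grasp point (between the pads) lies 19 mm behind it; z points along the fingers, x is the direction in which the jaws open and shut, and the axes are right-handed (so a half turn about z gives the same grasp; the last joint's range is limited). The gripper opens to 87 mm and grips with 3 to 60 N. Pads are 19 mm wide; open, the fingers measure 117 mm over their backs; the gripper's body (75 mm by 190 mm) begins 51 mm behind the grasp point.
Start: joints at [71.929, 19.034, -3.707, 83.658, 1.238, 77.344, -5.071], TCP at [0.18, -0.598, 0.223] pointing down, gripper open.
Joint ranges: [-148.97, 148.97], [-28.65, 121.19], [-84.17, 76.75], [9.2, 138.47], [-72.65, 252.65], [3.7, 117.97], [-149.18, 149.18]. Speed limits (degrees/s): [127.2, 127.2, 159.86, 159.86, 180, 180, 180].

### API

Orientations are given as a 3x3 rotation matrix whose columns are the frame's x, y, z axes.
In Python, from rig import r gives the robot as it stands.
- The arm moves only by the shell command python3 -m handwheel 'ROWS' [FORCE]. ROWS is JSON, one flat list of numbers, 5 for each row, row after row: the shift along the tool's x, y, z in m, then the turn about the tool's z in rad, then the closure, from 0 (fully open) to 1 (shut). A call has 1 to 20 rows; each row is the pose to reach, as a shift and turn from the pose measured when the call began, along the tool's axes at that moment; what a row does not reach only later rows make up. A row lasts 1/12 s, in which the tool goes at most 41.7 mm and 7.16 degrees, less where a joint would pass 70% of its speed; a pose out of reach is approached as far as the arm can. A call with a gripper value outside its range is refused whole. The fingers move at their own pace and stop on an object; FORCE is the grip in N (left out, the last holds). Time passes only in rows, so rows that repeat a pose let the fingers close. It gives the time, the measured TCP pose, the force and the opening at its end, in the units of the state.
- r.sense(): the state, without advancing time (a new reading comes with each control period).
- r.camera(name): name is "side" or "top" or "wrist"; returns the picture (420x560x3 uint8, blue, green, red); there is no depth.
- r.camera_params(name): a dict with "fx", "fy", "cx", "cy" (pixels), "xyz" and "orientation" of the camera in the world. Camera axes: x right, y down, z forward; pixel columns grow to the right and rows downward; lengths in m; the calibration is good to about 2 mm. A picture is of the moment at which its call begins: read the wrist's pose just before it. camera_params takes no time and is no camera call; for the wrist camera it gives the pose at the moment of the call.
- r.job_done(): hands the job in, once; it reports no verdict.
Trained networks look in the newest picture that a camera, given by its name, has taken for a name from the list of things; names that differ only in an ending like _2 or _b are one class to them, and where a whole thing is asked for, a point or a joint stands for the part that bears it (a point fixed in the world has none). Each returns a list of dicts, best first, with "confidence" (0 to 1); they miss things now and then, are a little off and sometimes report something else, mostly with a low value. They report only what shows in the picture. A call takes as long as a camera call. They do not tell look-alikes from the thing itself.
- r.recognise(camera, name): "uv" ([column, row] in pixels, amid what is visible of it).
The state is a dict: "time": time; "joint_positions": joint angles; "joint_velocities": joint speeds; "effort": joint torques, N m; "ee_pos": TCP position; "orientation": TCP orientation; "wrist_force": force on the tool from outside, world axes, zero at the start; "moment": the same for the moment, N m; "width": finger opening in m.
Only numpy, scipy, OpenCV 4.12 (cv2) and the standard library are available. Lean on these libraries where they do the work, as an engineer would, in place of code of your own. Each camera call takes 0.05 s, during which the arm holds its last target. There are 200 camera calls.

## Working session

There is one attempt and no reset: what is moved stays moved. The work goes in short steps, Python scripts to look and compute and a shell command to move; the robot and the scene stay as the last step left them, time stands still between calls to the robot, and variables do not carry over. Pictures are saved under pics/ and viewed, about 8 in all and at most 12, crops included, and the job is handed in when it is done.

```bash
mkdir -p pics
python3 - <<'E'
from rig import r
import cv2,numpy as np
np.set_printoptions(precision=4,suppress=True)
s=r.sense();print(s['time'],s['ee_pos'],s['orientation'],s['width'])
ims=[]
for c in ['side','top','wrist']:
    im=r.camera(c);ims.append(im);p=r.camera_params(c);print(c,p)
    cv2.imwrite(f'pics/{c}0.png',im)
    for n in ['dimmer_tip','start_top','stop_top','scanner','slide_box','oil_bottle','mug']:
        print(n,[(np.round(d['uv'],1).tolist(),round(d['confidence'],2)) for d in r.recognise(c,n)][:4])
E
```

```text
0.0 [ 0.1802 -0.598   0.2217] [[ 0.2886 -0.9574 -0.0005]
 [-0.9574 -0.2886  0.0014]
 [-0.0015  0.0001 -1.    ]] 0.0869245163244634
side {'fx': 438.88212831687883, 'fy': 438.88212831687883, 'cx': 275.15612992369716, 'cy': 206.23996863535973, 'xyz': array([0.3544, 0.6148, 1.0612]), 'orientation': array([[-0.9624, -0.2082,  0.1743],
       [-0.2715,  0.743 , -0.6118],
       [-0.0021, -0.6361, -0.7716]])}
dimmer_tip [([254.8, 243.1], 0.67)]
start_top []
stop_top [([337.1, 283.0], 0.76), ([373.0, 230.6], 0.65), ([293.3, 206.5], 0.6), ([281.0, 133.7], 0.5)]
scanner [([201.1, 202.0], 0.65)]
slide_box [([247.4, 159.6], 0.83)]
oil_bottle [([187.8, 309.0], 0.8)]
mug [([329.6, 176.3], 0.7), ([189.4, 308.9], 0.51)]
top {'fx': 475.4590424998185, 'fy': 475.4590424998185, 'cx': 274.9638176895582, 'cy': 211.52050227537976, 'xyz': array([ 0.3892, -0.0925,  1.4771]), 'orientation': array([[-0.0028, -0.9919,  0.1271],
       [-0.9998,  0.0001, -0.0217],
       [ 0.0216, -0.1271, -0.9917]])}
dimmer_tip [([224.9, 205.6], 0.69)]
start_top [([264.7, 214.6], 0.58), ([224.6, 204.0], 0.53)]
stop_top [([228.5, 285.2], 0.76), ([294.4, 230.4], 0.74), ([292.8, 303.7], 0.62), ([395.6, 186.2], 0.56)]
scanner [([267.2, 143.0], 0.78)]
slide_box [([292.1, 171.3], 0.62)]
oil_bottle [([176.6, 168.7], 0.77)]
mug [([354.3, 253.9], 0.61)]
wrist {'fx': 305.89676718114134, 'fy': 305.89676718114134, 'cx': 281.7466961513671, 'cy': 212.35785473288948, 'xyz': array([ 0.2429, -0.5785,  0.3849]), 'orientation': array([[ 0.289 , -0.9285, -0.2332],
       [-0.9573, -0.2803, -0.0704],
       [-0.    ,  0.2436, -0.9699]])}
dimmer_tip []
start_top []
stop_top []
scanner []
slide_box []
oil_bottle []
mug []
```

View pics/side0.png

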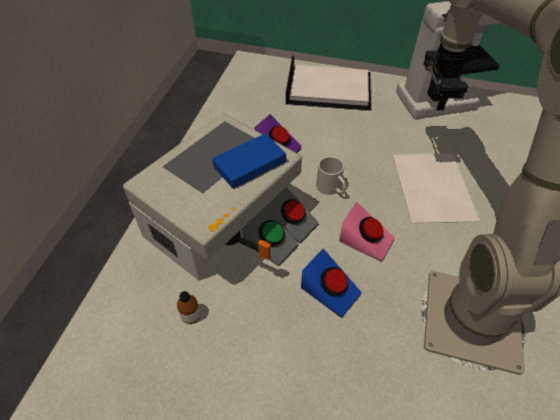

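View pics/top0.png

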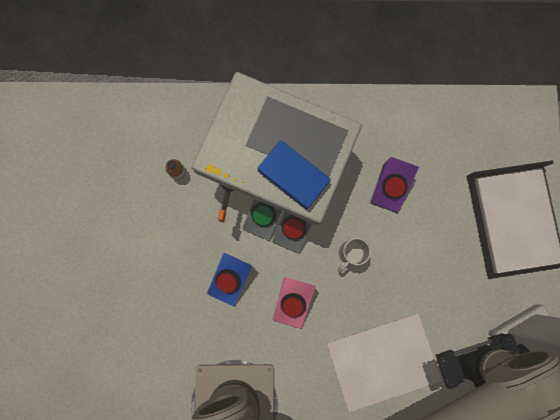

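The top picture shows the orange tip at about (222,214), with the yellow dots biggest on the left at (210,168). Five buttons could be the ones meant:
- Green start at (263,214), on the scanner's grey desk.
- Red stop at (294,229), on the scanner's grey desk.
- Red look-alikes on blue (228,285), pink (293,304) and purple (395,186), which are not to be touched.

Next I fit the scanner's pose and make one enlarged crop.

```bash
cat > h.py <<'E'
import cv2,numpy as np
from rig import r
np.set_printoptions(precision=4,suppress=True)
def proj(p,X):
    c=(np.atleast_2d(X)-p['xyz'])@p['orientation']
    return np.c_[p['fx']*c[:,0]/c[:,2]+p['cx'],p['fy']*c[:,1]/c[:,2]+p['cy']]
def blob(im,lo,hi,near,rad=22):
    m=cv2.inRange(cv2.cvtColor(im,cv2.COLOR_BGR2HSV),lo,hi)
    w=np.zeros_like(m);cv2.circle(w,near,rad,255,-1);m&=w
    n,l,s,c=cv2.connectedComponentsWithStats(m);i=1+s[1:,4].argmax();return c[i],s[i]
def tri(ps,uvs):
    A=[];b=[]
    for p,u in zip(ps,uvs):
        R=p['orientation'];d=R@[(u[0]-p['cx'])/p['fx'],(u[1]-p['cy'])/p['fy'],1];d/=np.linalg.norm(d)
        P=np.eye(3)-np.outer(d,d);A.append(P);b.append(P@p['xyz'])
    return np.linalg.lstsq(np.vstack(A),np.hstack(b),rcond=None)[0]
E
python3 - <<'E'
from h import *
from scipy.optimize import least_squares
P={c:r.camera_params(c) for c in('side','top')};I={c:cv2.imread(f'pics/{c}0.png') for c in P}
G=((45,80,30),(90,255,255));O=((5,170,120),(18,255,255));Rd=((0,170,60),(4,255,255))
near={'g':dict(side=(272,233),top=(263,214)),'o':dict(side=(265,249),top=(222,214)),'r':dict(side=(293,210),top=(294,229))}
M={}
for k,rng in zip('gor',(G,O,Rd)):
    for c in P:
        M[k,c],s=blob(I[c],*rng,near[k][c],16); print(k,c,M[k,c],s)
    print(tri([P['side'],P['top']],[M[k,'side'],M[k,'top']]))
L={'side':[(188,250)],'top':[]}
def pts(q):
    x,y,a,d=q;Rz=np.array([[np.cos(a),-np.sin(a)],[np.sin(a),np.cos(a)]])
    t=d-.6
    S=np.array([[-.026,-.03,.071],[.02-.1*np.cos(t),.09+.1*np.sin(t),.145],[-.026,-.13,.071],[0,.19,.23],[0,-.19,.23]])
    return np.c_[S[:,:2]@Rz.T+[x,y],S[:,2]]
def f(q):
    X=pts(q);e=[]
    for c in P:
        u=proj(P[c],X);e+=[u[i]-M[k,c] for i,k in enumerate('gor')]
    u=proj(P['top'],X);e+=[(u[3]-[193,168]),(u[4]-[322,222])]
    return np.hstack(e)
s=least_squares(f,[.5,0,-.4,.3],loss='soft_l1');print(s.x,np.degrees(s.x[2]));print(f(s.x).reshape(-1,2));print(pts(s.x))
a=cv2.resize(I['side'][180:300,200:340],None,fx=4,fy=4,interpolation=2);b=cv2.resize(I['top'][130:260,180:340],None,fx=3,fy=3,interpolation=2)[:480]
b=cv2.resize(b,None,fx=.5,fy=.5) if 0 else b
cv2.imwrite('pics/crop.png',np.hstack([a[:390,100:420],b]))
E
```

```text
g side [272.5538 231.6478] [262 221  22  22 372]
g top [262.1556 215.1589] [252 206  21  19 302]
[ 0.5604 -0.085   0.0639]
o side [263.6066 243.7213] [258 240  12   8  61]
o top [221.1364 214.3182] [219 210   6  10  44]
[0.5504 0.0282 0.1661]
r side [294.6808 210.3962] [285 201  20  19 260]
r top [291.6709 231.5759] [284 225  18  13 158]
[ 0.5145 -0.1723  0.0691]
[ 0.595  -0.0673 -0.4119  0.3931] -23.60067958091334
[[ 0.7525 -1.1622]
 [ 0.2662  4.5822]
 [ 0.4982 -1.3833]
 [-0.2561 -0.2398]
 [ 0.8605  0.1749]
 [ 1.0729 -3.2857]
 [-3.1201 -1.8722]
 [-1.0068  0.8015]]
[[ 0.5592 -0.0844  0.071 ]
 [ 0.5515  0.0275  0.145 ]
 [ 0.5192 -0.176   0.071 ]
 [ 0.6711  0.1068  0.23  ]
 [ 0.519  -0.2414  0.23  ]]
```

View pics/crop.png

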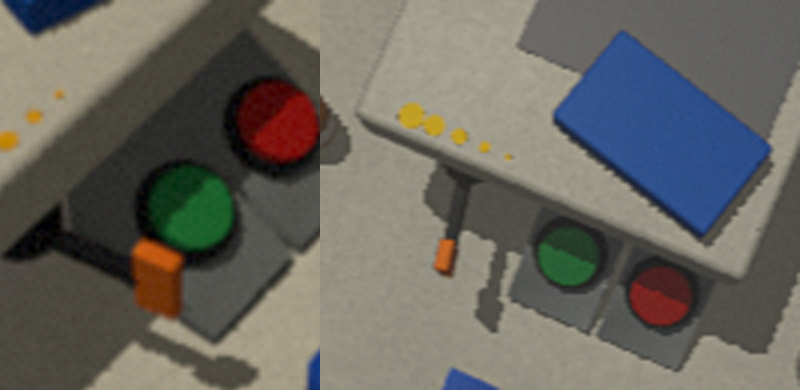

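The crop confirms it: the scanner's desk carries green (left, beside the dimmer) and red (right). The orange tip is near straight out and the dots are biggest on the left. I'll refine the fit and work out the first approach.

Run:
```python
from h import *
from scipy.optimize import least_squares
P={c:r.camera_params(c) for c in('side','top')}
M=dict(side=[(272.5,231.7),(264.5,249.5),(295,210.5)],top=[(263,214.8),(221.2,214.3),(293.6,228.5)])
def T(q,S):
    a=q[2];Rz=np.array([[np.cos(a),-np.sin(a)],[np.sin(a),np.cos(a)]]);S=np.array(S);return np.c_[S[:,:2]@Rz.T+q[:2],S[:,2]]
def f(q):
    t=q[3]-.6;e=[]
    for c in P:
        S=[[-.026,-.03,.072],[.02-.1*np.cos(t),.09+.1*np.sin(t),.145 if c=='side' else .168],[-.026,-.13,.072],[0,.19,.23],[0,-.19,.23]]
        u=proj(P[c],T(q,S));e+=[u[:3]-M[c]]
    e+=[.5*(u[3:]-[[193,168],[322,222]])]
    return np.vstack(e).ravel()
s=least_squares(f,[.595,-.067,-.41,.4],loss='soft_l1');q=s.x;print(q,np.degrees(q[2]));print(f(q).reshape(-1,2))
np.save('q.npy',q)
open('h.py','a').write('''
def goto(S):
    q=np.load('q.npy');c,s=np.cos(q[2]),np.sin(q[2]);st=r.sense()
    W=np.array([q[0]+c*S[0]-s*S[1],q[1]+s*S[0]+c*S[1],S[2]]);R=st['orientation']
    Rg=np.c_[[-s,c,0],[c,s,0],[0,0,-1]];D=R.T@Rg
    print('t',st['time'],'F',st['wrist_force'],'world',W,'shift',R.T@(W-st['ee_pos']),'turn',np.arctan2(D[1,0],D[0,0]))
def here():
    q=np.load('q.npy');c,s=np.cos(q[2]),np.sin(q[2]);st=r.sense();d=st['ee_pos']-[q[0],q[1],0]
    return np.array([c*d[0]+s*d[1],-s*d[0]+c*d[1],d[2]])
''')
import importlib,h;importlib.reload(h)
h.goto([-.17,0,.24])
for n,c in(('mug',(354,254)),): 
  d=P['top']['orientation']@[(c[0]-P['top']['cx'])/P['top']['fx'],(c[1]-P['top']['cy'])/P['top']['fy'],1];print(n,P['top']['xyz']+d*(P['top']['xyz'][2]-.08)/-d[2])
```

```text
[ 0.594  -0.0675 -0.3993  0.4132] -22.878019551425353
[[ 1.1316 -1.5416]
 [-0.0878 -0.6437]
 [ 0.1556 -2.0217]
 [-0.8906  0.3363]
 [-0.3941 -0.1732]
 [-0.458  -0.371 ]
 [-1.7161 -0.3499]
 [-0.2944  0.1725]]
t 1.2 F [-0.5797 -0.3855  0.5447] world [ 0.4374 -0.0014  0.24  ] shift [-0.4974 -0.4184 -0.0175] turn -2.44945130955686
mug [ 0.4423 -0.3552  0.08  ]
```

```bash
python3 -m handwheel '[-0.25,-0.21,-0.03,-1.2,1, -0.25,-0.21,-0.03,-1.2,1, -0.25,-0.21,-0.03,-1.2,1, -0.25,-0.21,-0.03,-1.2,1, -0.25,-0.21,-0.03,-1.2,1, -0.25,-0.21,-0.03,-1.2,1, -0.25,-0.21,-0.03,-1.2,1, -0.5,-0.42,-0.02,-2.45,1, -0.5,-0.42,-0.02,-2.45,1, -0.5,-0.42,-0.02,-2.45,1, -0.5,-0.42,-0.02,-2.45,1, -0.5,-0.42,-0.02,-2.45,1, -0.5,-0.42,-0.02,-2.45,1, -0.5,-0.42,-0.02,-2.45,1, -0.5,-0.42,-0.02,-2.45,1, -0.5,-0.42,-0.02,-2.45,1, -0.5,-0.42,-0.02,-2.45,1, -0.5,-0.42,-0.02,-2.45,1, -0.5,-0.42,-0.02,-2.45,1, -0.5,-0.42,-0.02,-2.45,1]' 20
python3 - <<'E'
from h import *
goto([-.17,0,.24]);print(here())
p=r.camera_params('wrist');im=r.camera('wrist')
for n in ['dimmer_tip','start_top','stop_top']: print(n,[(d['uv'],d['confidence']) for d in r.recognise('wrist',n)])
q=np.load('q.npy');c,s=np.cos(q[2]),np.sin(q[2]);t=q[3]-.6
S=np.array([[-.026,-.03,.074],[.02-.1*np.cos(t),.09+.1*np.sin(t),.145],[-.026,-.13,.074],[0,.19,.16],[0,-.19,.16]])
u=proj(p,np.c_[q[0]+c*S[:,0]-s*S[:,1],q[1]+s*S[:,0]+c*S[:,1],S[:,2]]);print(u)
for a in u: cv2.drawMarker(im,tuple(int(v) for v in a),(255,0,255),0,10)
cv2.imwrite('pics/w1.png',im)
E
```

```text
time: 2.87
ee_pos: [0.4382, 0.0017, 0.2426]
orientation: [[0.381, 0.924, 0.0], [0.924, -0.381, -0.0], [-0.0, 0.0, -1.0]]
wrist_force: [-0.3, -0.4, -0.3]
width: 0.0002
t 2.8667 F [-0.2827 -0.432  -0.3424] world [ 0.4374 -0.0014  0.24  ] shift [-0.0032  0.0004  0.0026] turn 0.007981280170041478
[-0.1704  0.0032  0.2426]
dimmer_tip []
start_top []
stop_top [([269.8, 119.9], 0.94), ([74.4, 131.9], 0.91)]
[[253.1046 314.7974]
 [352.1958 309.0852]
 [170.8727 314.1419]
 [473.2576 391.0619]
 [ 79.2635 388.0437]]
```

View pics/w1.png

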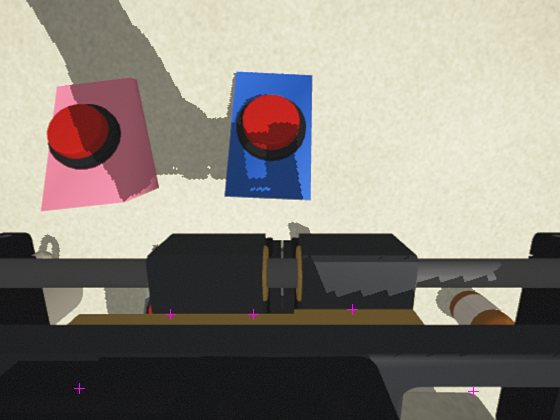

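The wrist camera looks away from the scanner: it shows blue and pink with the fingers at (283,280). So I rely on the fixed views and go down to the right of the paddle.

```bash
python3 -m handwheel '[0.015,0.09,0,0.008,1, 0.015,0.09,0,0.008,1, 0.015,0.09,0,0.008,1, 0.015,0.09,0,0.008,1, 0.015,0.09,0.04,0.008,1, 0.015,0.09,0.08,0.008,1, 0.015,0.09,0.11,0.008,1, 0.015,0.09,0.124,0.008,1, 0.015,0.09,0.124,0.008,1]'
python3 - <<'E'
from h import *
goto([-.079,.10,.118]);print(here())
for c,(x,y) in(('side',(200,180)),('top',(180,150))):
    im=r.camera(c); cv2.imwrite(f'pics/{c}2.png',cv2.resize(im[y:y+110,x:x+130],None,fx=3,fy=3,interpolation=2))
cv2.imwrite('pics/b2.png',np.hstack([cv2.imread('pics/side2.png'),cv2.imread('pics/top2.png')]))
E
```

```text
time: 3.82
ee_pos: [0.5241, -0.0197, 0.1157]
orientation: [[0.4, 0.917, -0.005], [0.917, -0.4, 0.0], [-0.002, -0.005, -1.0]]
wrist_force: [-0.4, 0.2, -0.1]
width: 0.0006
t 3.8167 F [-0.403   0.1876 -0.111 ] world [0.5601 0.0554 0.118 ] shift [ 0.0832  0.003  -0.0024] turn -0.01179715365363362
[-0.083   0.0168  0.1157]
```

View pics/b2.png

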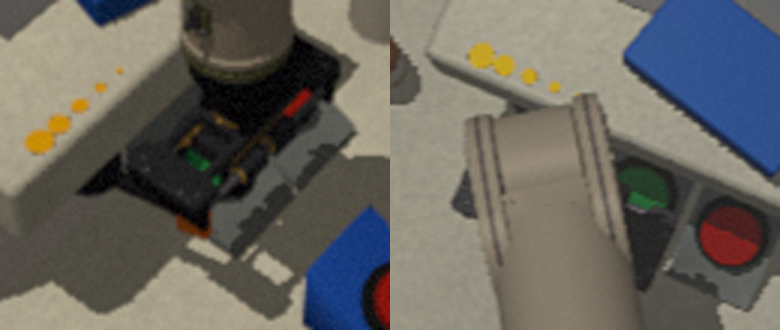

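The gripper is in place: the paddle's orange end shows under its left part (193,225 in the crop) and nothing is pressed. Pushing left.

```bash
python3 -m handwheel '[0.02,0.002,-0.002,-0.01,1, 0.03,0.003,-0.002,-0.01,1, 0.04,0.003,-0.002,-0.01,1, 0.05,0.004,-0.002,-0.01,1, 0.06,0.004,-0.002,-0.01,1, 0.07,0.005,-0.002,-0.01,1, 0.08,0.005,-0.002,-0.01,1, 0.09,0.005,-0.002,-0.01,1, 0.098,0.006,-0.002,-0.01,1, 0.104,0.006,-0.002,-0.01,1, 0.104,0.006,-0.002,-0.01,1]'
python3 - <<'E'
from h import *
goto([-.077,.128,.118]);print(here())
E
```

```text
time: 4.83
ee_pos: [0.5737, 0.0747, 0.1212]
orientation: [[0.389, 0.921, -0.0], [0.921, -0.389, 0.0], [0.0, -0.0, -1.0]]
wrist_force: [-1.6, -0.5, 0.5]
width: 0.0006
t 4.8333 F [-1.5792 -0.4725  0.4626] world [0.5729 0.0804 0.118 ] shift [ 0.0049 -0.003   0.0032] turn 0.0001443414136355832
[-0.074   0.1231  0.1212]
```

```bash
python3 -m handwheel '[0.003,-0.001,0.002,0,1, 0.006,-0.002,0.003,0,1, 0.006,-0.002,0.003,0,1]'
python3 - <<'E'
from h import *
goto([-.077,.128,.118]);print(here())
im=r.camera('side'); cv2.imwrite('pics/s3.png',cv2.resize(im[180:300,180:320],None,fx=4,fy=4,interpolation=2))
E
```

```text
time: 5.08
ee_pos: [0.5736, 0.0767, 0.1187]
orientation: [[0.392, 0.92, -0.003], [0.92, -0.392, -0.006], [-0.007, -0.0, -1.0]]
wrist_force: [-12.4, -16.0, 14.6]
width: 0.0003
t 5.0833 F [-12.392  -15.9669  14.5964] world [0.5729 0.0804 0.118 ] shift [ 0.0031 -0.0022  0.0006] turn -0.003817860016836453
[-0.0749  0.1249  0.1187]
```

View pics/s3.png

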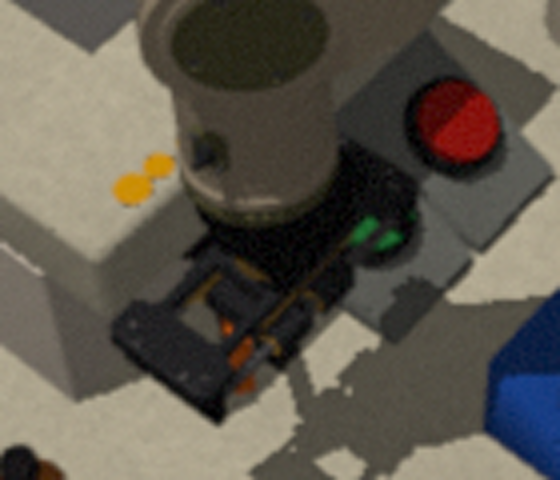

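The force jumped to about 25 N at the predicted end-stop position. I back off, lift and check.

```bash
python3 -m handwheel '[-0.01,0,-0.001,0,1, -0.04,-0.02,-0.001,0,1, -0.06,-0.06,-0.02,0,1, -0.1,-0.1,-0.05,0,1, -0.13,-0.12,-0.08,0,1, -0.15,-0.12,-0.1,0,1, -0.15,-0.12,-0.1,0,1, -0.15,-0.12,-0.1,0,1, -0.15,-0.12,-0.1,0,1]'
python3 - <<'E'
from h import *
goto([-.055,-.03,.11]);print(here())
q=np.load('q.npy');c,s=np.cos(q[2]),np.sin(q[2])
O=((5,150,100),(18,255,255));out=[]
for cam,(x,y) in(('side',(190,200)),('top',(170,150))):
    im=r.camera(cam);p=r.camera_params(cam)
    for d in(.9,1.0,1.1,1.2):
        t=d-.6;S=np.array([.02-.1*np.cos(t),.09+.1*np.sin(t),.145 if cam=='side' else .168]);print(cam,d,proj(p,np.array([q[0]+c*S[0]-s*S[1],q[1]+s*S[0]+c*S[1],S[2]])))
    print([(d['uv'],d['confidence']) for d in r.recognise(cam,'dimmer_tip')])
    out.append(cv2.resize(im[y:y+110,x:x+130],None,fx=3,fy=3,interpolation=2))
cv2.imwrite('pics/b4.png',np.hstack(out))
E
```

```text
time: 5.88
ee_pos: [0.4049, -0.0142, 0.2202]
orientation: [[0.394, 0.919, -0.0], [0.919, -0.394, -0.007], [-0.006, 0.003, -1.0]]
wrist_force: [1.5, 0.5, -0.1]
width: 0.0007
t 5.8833 F [ 1.5058  0.4544 -0.0924] world [ 0.5317 -0.0737  0.11  ] shift [-0.004   0.1398  0.1106] turn -0.005717130253263058
[-0.195  -0.0245  0.2202]
side 0.9 [[251.0694 261.064 ]]
side 1.0 [[247.504  262.8756]]
side 1.1 [[243.7379 264.3903]]
side 1.2 [[239.8134 265.588 ]]
[([237.6, 255.5], 0.61)]
top 0.9 [[205.2423 206.5287]]
top 1.0 [[202.6339 204.096 ]]
top 1.1 [[200.2915 201.4176]]
top 1.2 [[198.2387 198.5214]]
[([207.4, 194.0], 0.8), ([268.9, 142.3], 0.48), ([176.3, 170.4], 0.16)]
```

View pics/b4.png

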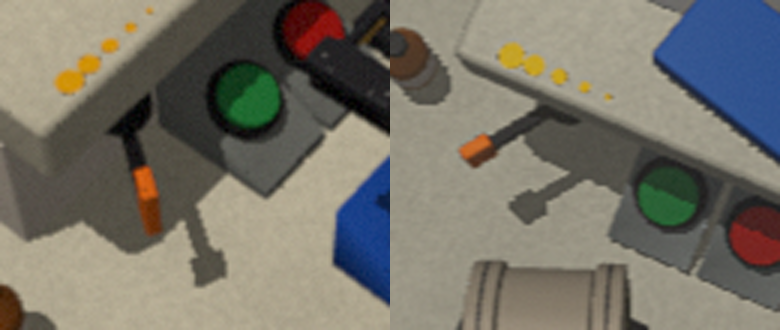

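Dimmer check: the tip is at side (239.7,266.7), which matches 1.2 rad. In the top view it is at (199.3,200), about 1.15 rad. Green stands at side (272,232), as fitted. Now above its lower half, in front of the lip.

```bash
python3 -m handwheel '[-0.005,0.04,0.01,-0.006,1, -0.005,0.08,0.03,-0.006,1, -0.005,0.12,0.06,-0.006,1, -0.005,0.143,0.1,-0.006,1, -0.005,0.143,0.13,-0.006,1, -0.005,0.143,0.138,-0.006,1, -0.005,0.143,0.138,-0.006,1, -0.005,0.143,0.138,-0.006,1]'
python3 - <<'E'
from h import *
goto([-.0505,-.03,.067]);print(here())
E
```

```text
time: 6.75
ee_pos: [0.5335, -0.0726, 0.0808]
orientation: [[0.384, 0.923, -0.005], [0.923, -0.384, -0.003], [-0.005, -0.004, -1.0]]
wrist_force: [0.3, -0.4, 1.8]
width: 0.0003
t 6.75 F [ 0.312  -0.4456  1.8136] world [ 0.5358 -0.0755  0.067 ] shift [-0.0017  0.0033  0.0138] turn 0.005280022858655869
[-0.0538 -0.0282  0.0808]
```

```bash
python3 -m handwheel '[-0.002,0.001,0.007,0.005,1, -0.002,0.003,0.014,0.005,1, -0.002,0.003,0.014,0.005,1, -0.002,0.003,0.014,0.005,1]'
python3 - <<'E'
from h import *
goto([-.0465,-.03,.059]);print(here())
E
```

```text
time: 7.08
ee_pos: [0.5358, -0.0758, 0.0676]
orientation: [[0.389, 0.921, -0.004], [0.921, -0.389, -0.004], [-0.005, -0.002, -1.0]]
wrist_force: [0.0, -0.2, 2.4]
width: 0.0004
t 7.0833 F [ 0.0197 -0.2446  2.3708] world [ 0.5395 -0.077   0.059 ] shift [0.0004 0.0039 0.0086] turn 5.402102998845805e-05
[-0.0504 -0.0304  0.0676]
```

```bash
python3 -m handwheel '[0,0.0015,0.0026,0,1, 0,0.003,0.0052,0,1, 0,0.004,0.007,0,1, 0,0.004,0.007,0,1]'
python3 - <<'E'
from h import *
goto([-.0465,-.03,.059]);print(here())
E
```

```text
time: 7.42
ee_pos: [0.5396, -0.0775, 0.0607]
orientation: [[0.389, 0.921, -0.004], [0.921, -0.389, -0.004], [-0.005, -0.002, -1.0]]
wrist_force: [-3.6, 0.5, 6.5]
width: 0.0004
t 7.4167 F [-3.6386  0.4685  6.4879] world [ 0.5395 -0.077   0.059 ] shift [ 0.0004 -0.0002  0.0017] turn 3.9573254553405104e-05
[-0.0463 -0.0304  0.0607]
```

```bash
python3 -m handwheel '[0,0.001,0.0017,0,1, 0,0.0015,0.0026,0,1, 0,0.0015,0.0026,0,1]'
python3 - <<'E'
from h import *
print(r.sense()['wrist_force'],here())
im=r.camera('side'); cv2.imwrite('pics/s5.png',cv2.resize(im[180:300,190:350],None,fx=4,fy=4,interpolation=2))
E
```

```text
time: 7.67
ee_pos: [0.5401, -0.0776, 0.0597]
orientation: [[0.388, 0.921, -0.007], [0.921, -0.389, -0.005], [-0.007, -0.004, -1.0]]
wrist_force: [-16.6, 1.2, 28.5]
width: 0.0004
[-16.6068   1.1915  28.5219] [-0.0458 -0.0303  0.0597]
```

View pics/s5.png

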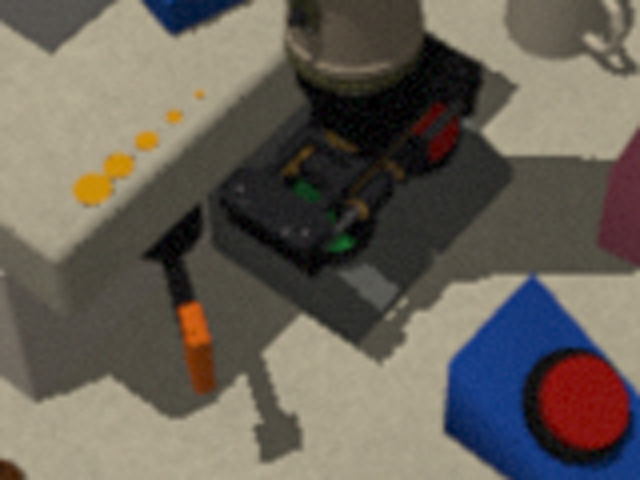

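The stop is hard: 33 N along the button's normal, about 9 mm along the slope from above the cap. The dimmer is unchanged, its tip still far left at (198,350). I hold briefly, then release back along the slope.

```bash
python3 -m handwheel '[0,0,0,0,1, 0,0,0,0,1, 0,0,0,0,1, 0,0,0,0,1, 0,-0.002,-0.0035,0,1, 0,-0.006,-0.0105,0,1, 0,-0.01,-0.02,0,1, 0,-0.03,-0.05,0,1, 0,-0.06,-0.08,0,1, 0,-0.1,-0.11,0,1, 0,-0.14,-0.14,0,1, 0,-0.16,-0.15,0,1, 0,-0.16,-0.15,0,1, 0,-0.16,-0.15,0,1, 0,-0.16,-0.15,0,1]'
python3 - <<'E'
from h import *
s=r.sense();print(s['wrist_force'],s['joint_velocities'],here())
out=[]
for cam,(x,y) in(('side',(190,180)),('top',(170,150))):
    im=r.camera(cam)
    out.append(cv2.resize(im[y:y+120,x:x+130],None,fx=3,fy=3,interpolation=2))
    for n in['slide_box','oil_bottle','mug']: print(cam,n,[(d['uv'],d['confidence']) for d in r.recognise(cam,n)][:1])
    g=((45,80,30),(90,255,255)); print(blob(im,*g,(272,233) if cam=='side' else (263,214),16))
cv2.imwrite('pics/b6.png',np.hstack(out))
E
```

```text
time: 8.97
ee_pos: [0.3938, -0.0151, 0.2105]
orientation: [[0.389, 0.921, -0.006], [0.921, -0.389, -0.006], [-0.008, -0.003, -1.0]]
wrist_force: [-0.7, 0.2, -0.5]
width: 0.0005
[-0.6716  0.1831 -0.4999] [-0.0929  3.5847  0.3577 -0.1979  0.1809 -0.0603 -0.0192] [-0.2048 -0.0296  0.2105]
side slide_box [([245.8, 162.3], 0.63)]
side oil_bottle []
side mug [([319.8, 186.9], 0.63)]
(array([272.5133, 231.7181]), array([262, 221,  22,  22, 376], dtype=int32))
top slide_box [([293.3, 170.7], 0.74)]
top oil_bottle [([178.6, 169.8], 0.56)]
top mug [([356.7, 253.1], 0.61)]
(array([262.2791, 215.2359]), array([252, 206,  21,  19, 301], dtype=int32))
```

View pics/b6.png

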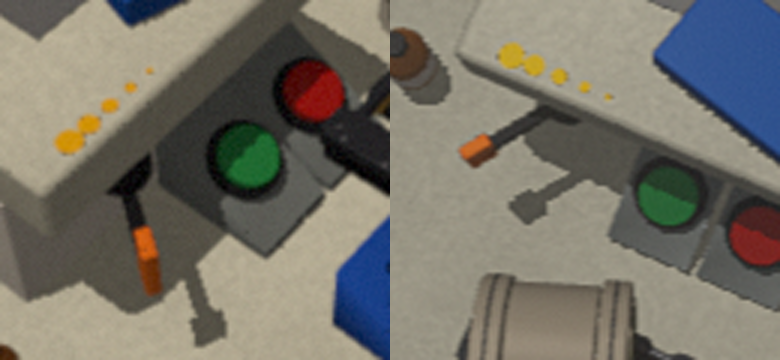

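Green is back out, with the same blob centre as at the start to within 0.2 px. The dimmer stands at the bright end and the arm is clear. Handing in.

```bash
python3 -c "
from rig import r
r.job_done()"
```

```text
the job is handed in; nothing more can be done
```

The job is handed in: I swung the dimmer to its bright end, then pressed the green button in along its slope, held it and let it spring out. No verdict is reported, so these results come from camera images and wrist forces.

- **Dimmer:** I pushed until it hit its end stop, at about 25 N. Afterwards the side view put the tip at about 1.2 rad and the top view at about 1.15 rad. That is a small disagreement, but both are above 1.1.
- **Green button:** the tool moved about 9 mm along the slope and met a hard stop of about 33 N along the button's normal. I held it there for about half a second. After release, its image was within 0.2 px of the starting position in both views.
- **Red button:** it was never approached, and it looks unchanged in the pictures.
- **Slide box, bottle and mug:** the top view showed all three within about 3 px (under 10 mm) of the start, which is roughly the recogniser's scatter. In the last side view the bottle was not recognised. The mug's reading there was off by about 14 px, probably because the arm partly hid it.
- **End state:** the arm is clear of everything, the wrist force is near zero, and the clock stood at about 9 s of the 45 s allowed.

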